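Refit the spindle of a flap valve and close the flap

ROBOT

A 7-joint arm with a two-finger parallel gripper is mounted at the origin on the work surface. World frame = base frame: x ahead of the robot, y to its left, z up, the work surface at z = 0. Lengths are in m, angles in rad, forces in N, time in s.
With the tool pointing down it reaches from about 0.4 to 0.875 m from the base axis. Payload 4.4 kg.
Tool frame: the origin (TCP) lies midway between the tips of the shut fingers; the grasp point (between the pads) lies 19 mm behind it; z points along the fingers, y is the line along which they close (so a half turn about z gives the same grasp; the last joint's range is limited). The gripper opens to 85 mm and grips with 20 to 120 N. Pads are 22 mm wide; open, the fingers measure 114 mm over their backs; the gripper's body (76 mm by 85 mm) begins 54 mm behind the grasp point. The pads swing forward as they close: fully open they stand 13 mm farther back than shut.
Start: joints at [-1.218, 0.628, 0.038, 1.517, -0.027, 0.996, -0.02], TCP at [0.264, 0.594, 0.201] pointing down, gripper open.
Joint ranges: [-3.06, 3.06], [-0.37, 2.12], [-1.25, 1.32], [0.18, 2.47], [-1.1, 4.24], [0.23, 1.98], [-2.94, 2.94]. Speed limits (rad/s): [2.57, 2.57, 3.14, 3.14, 3.14, 3.14, 3.14].

INTERFACE

Orientations are given as a unit quaternion [x, y, z, w].
In Python, from cell import ctrl gives the robot as it stands.
- The arm moves only by the tool apply_moves, never from a script. Its arguments are lists of equal length, an entry for each row: "delta_pos": the shift along the tool's x, y, z in mm, a list of three; "turn": the turn, a rotation vector about the tool's x, y, z in rad, a list of three; "grip": the opening in per cent of the stroke, from 0 (shut) to 100 (fully open). A call has 1 to 8 rows; each row is the pose to reach, as a shift and turn from the pose commanded when the call began, along the tool's axes at that moment; what a row does not reach only later rows make up. A row lasts 1/10 s, in which the tool goes at most 50 mm and 8.59 degrees, less where a joint would pass 70% of its speed; a pose out of reach is approached as far as the arm can. A call with a gripper value outside its range is refused whole. The fingers move at their own pace and stop on an object; the grip force is fixed at half the most. Time passes only in rows, so rows that repeat a pose let the fingers close. It gives the time, the measured TCP pose, the force, the opening and the grip force at its end, in the units of the state.
- ctrl.read_state(): the state, without advancing time (a new reading comes with each control period).
- ctrl.get_image(name): name is "side" or "top"; returns (picture, depth): 420x560x3 uint8, red, green, blue; 420x560 float32, m along the optical axis (not along the pixel's ray), 0 where there is no reading.
- ctrl.camera_params(name): a dict with "K" (3x3 intrinsics, pixels), "camera_from_world" (4x4, takes a point from world to camera coordinates). Camera axes: x right, y up, looking along -z (the intrinsics and any distortion apply to the point x, -y, -z); pixel columns grow to the right and rows downward; lengths in m; the calibration is good to about 2 mm. A picture is of the moment at which its call begins. camera_params takes no time and is no camera call.
- ctrl.job_done(): hands the job in; it is judged then, once.
The state is a dict: "t": time; "joint_pos": joint angles; "dq": joint speeds; "joint_torque": joint torques, N m; "eef_pos": TCP position; "ee_rot": TCP orientation; "wrist_force": force on the tool from outside, world axes, zero at the start; "moment": the same for the moment, N m; "grip_width": finger opening in m; "gripper_force": force on a finger pad.
Only numpy, scipy, OpenCV 4.12 (cv2) and the standard library are available. Lean on these libraries where they do the work, as an engineer would, in place of code of your own. Each camera call takes 0.05 s, during which the arm holds its last target. There are 200 camera calls.

TASK

Take the wing-handled spindle out of the wooden block, put it through the valve's bore, turn it with a light touch until its flats find the rotor's hole, and push it fully home until the collar sits on the cover. Then close the flap with it, turning either way until the wing stands square across the pipe, and let go. Never force it (35 N between spindle and valve at the most) and leave the other things where they are.

Things in the scene. Friction and masses are not known exactly. Their poses are not given: they have to be found in the camera images.
- spindle: the flap valve's spindle, loose, about 190 g, upright in one hole of the wooden block: black flat wing handle on top, round steel collar (40 mm across, 6 mm thick) under it, steel shaft 36 mm long below. Origin: on the axis at the underside of the collar; z up, shaft from z = 0 to -36 mm. A half turn makes no difference.
- wing (a point): place to grip the spindle, on its axis 28 mm above its origin: the wing is 46 mm long (its x), 12 mm thick (its y), from 6 to 36 mm above the origin.
- tip (a point): centre of the shaft's lower end, 36 mm below the spindle's origin. The shaft is 24 mm round with flats on two sides, 10 mm apart, which run parallel to the wing (its x); the last 3 mm are very slightly slimmer.
- valve: flap valve fixed to the bench: aluminium block 90 by 90 mm with a grey 12 mm thick cover (top at z = 75 mm, 4 mm bolt heads at the corners), dark foot plate 130 (its x) by 110 mm, pipe stubs on both sides along its y. Origin: centre of its underside. x is across the pipe, y along it.
- bore (a point): centre of the mouth of the valve's round bore, 28 mm wide, on the cover's top face (75 mm above the bench); axes as the valve's. With the spindle fully home its collar rests here.
- seat (a point): point on the bore's axis 14 mm below the cover's top, at the top of the rotor: a steel part 14 mm thick, free space below, with an oblong through hole 25.4 by 11.6 mm. It turns stiffly (0.1 N m) and stays as left. Axes as the valve's: they do NOT turn with the rotor, whose angle is not measured (see stub).
- stub (a point): centre of the outer face of the pipe stub at the valve's +y (64 mm flanges, tops at z = 74 mm). The flap is closed when the rotor hole's long side (and so the wing) lies along the valve's x, square across the pipe. At the start the hole's long side lies within 1.1 rad either way of the pipe. No stops. Feel for its angle or look down the bore.
- rack: wooden block 65 (its x) by 165 (its y) by 50 mm, does not move, two round through holes 30 mm wide at y = -42.5 and +42.5 mm; origin centre of its underside. The spindle stands in one hole and the plug in the other, either way round, collars on the block's top.
- plug: bystander: round plug gauge in the block's other hole: round black knob 24 mm across and 30 mm tall over a 40 mm steel collar 6 mm thick, round shaft. Origin on the axis at the underside of the collar.
- socket: bystander: upright steel socket, 28 mm across, 42 mm tall, origin at the centre of its underside.
- bearing: bystander: flat steel bearing ring 52 mm across, 15 mm tall, origin at the centre of its underside.
- wrench: bystander: spanner lying on the bench beyond the work area.
- screwdriver: bystander: screwdriver lying on the bench near the robot.
- can: bystander: can 66 mm across, 110 mm tall, origin at the centre of its underside.
- hammer: bystander: hammer lying on the bench beyond the work area.
Things that resemble listed ones, but are neither listed nor needed, are in the scene too. Leave any blue or red look-alike of the spindle alone.

How it is judged:
By the outcome, as a careful person would: the job done as asked, in the order asked, and still so for the second after the job is handed in, with the robot touching nothing.
It also fails if it takes over 72 s, if anything falls off the work surface, if the arm or the gripper's body presses on something with over 40 N, if the wrist force passes 120 N, or if a joint passes its speed limit or range.

## Working session

There is one attempt and no reset: what is moved stays moved. The work goes in short steps, Python scripts to look and compute and a tool call to move; the robot and the scene stay as the last step left them, time stands still between calls to the robot, and variables do not carry over. Pictures are saved under pics/ and viewed, at most 10 in all, crops included, and the job is handed in when it is done.

Besides the shell and the picture viewer there is one more tool, called as name(argument=value, ...) on one line, values as JSON. apply_moves: Moves the arm, as the interface text tells. Its arguments: {"type":"object","properties":{"delta_pos":{"type":"array"},"turn":{"type":"array"},"grip":{"type":"array"}},"required":["delta_pos","turn","grip"]}

```bash
mkdir -p pics; ls; cat > h.py <<'E'
import numpy as np,cv2
from cell import ctrl
def cap(n):
    im,d=ctrl.get_image(n); np.savez(f'{n}.npz',im=im,d=d); return im,d
def world(n,d):
    p=ctrl.camera_params(n);K=np.array(p['K']);T=np.linalg.inv(np.array(p['camera_from_world']))
    v,u=np.indices(d.shape)
    X=np.stack([(u-K[0,2])/K[0,0]*d,-(v-K[1,2])/K[1,1]*d,-d],-1)
    W=X@T[:3,:3].T+T[:3,3]; W[d==0]=np.nan; return W
E
python3 - <<'E'
from h import *
for n in('top','side'):
    im,d=cap(n); cv2.imwrite(f'pics/{n}0.png',im[:,:,::-1])
    p=ctrl.camera_params(n);print(n,p)
print(ctrl.read_state())
E
```

```text
pics
top {'K': array([[508.93085778,   0.        , 276.15304351],
       [  0.        , 508.93085778, 203.86306236],
       [  0.        ,   0.        ,   1.        ]]), 'camera_from_world': array([[ 0.0172142 , -0.99982702, -0.00704244,  0.03188551],
       [ 0.99821826,  0.01678319,  0.0572594 , -0.55993256],
       [-0.0571313 , -0.00801557,  0.9983345 , -1.30511326],
       [ 0.        ,  0.        ,  0.        ,  1.        ]])}
side {'K': array([[385.08498861,   0.        , 276.5744349 ],
       [  0.        , 385.08498861, 209.18729098],
       [  0.        ,   0.        ,   1.        ]]), 'camera_from_world': array([[-0.83815734, -0.54525196, -0.01387679,  0.47425485],
       [ 0.31109427, -0.49880012,  0.80896155, -0.21739754],
       [-0.44800962,  0.67372008,  0.58769774, -0.57860099],
       [ 0.        ,  0.        ,  0.        ,  1.        ]])}
{'t': 0.1, 'joint_pos': array([-1.21784101,  0.62929809,  0.0384485 ,  1.51826907, -0.02701374,
        0.99630112, -0.01997093]), 'dq': array([-0.00015058, -0.00213718, -0.001588  , -0.00129853,  0.00040968,
        0.00143102,  0.00088405]), 'joint_torque': array([ 2.56159386e-03, -5.64524245e+01,  1.23035196e+00, -1.93974030e+01,
        1.12724619e-02,  5.43247297e-03, -1.87542803e-06]), 'eef_pos': array([0.26402424, 0.59328364, 0.19975201]), 'ee_rot': array([ 2.07842039e-01,  9.78162008e-01, -8.60752402e-04, -1.77325360e-04]), 'wrist_force': array([ 0.90036257, -0.28329498, -0.39175558]), 'moment': array([0.03160882, 0.02968388, 0.00239491]), 'gripper_force': 0.0, 'grip_width': 0.08530350840644728}
```

View pics/top0.png

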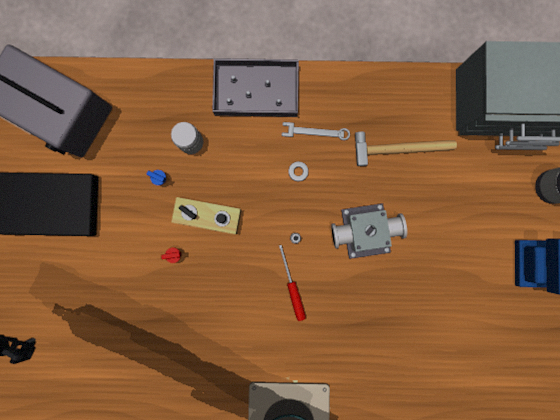

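View pics/side0.png

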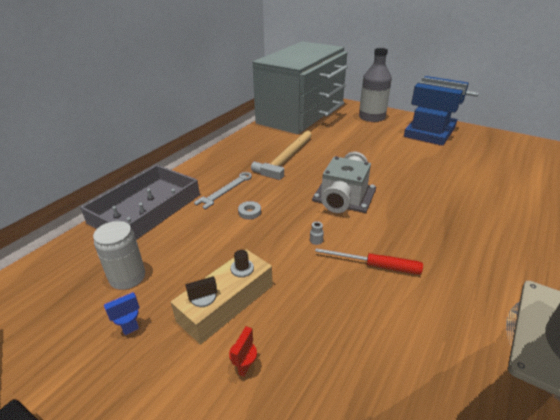

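The top view shows the rack at about (207,215), with the black wing at (187,212) and the round knob at (222,218). The valve is at (369,231) with its pipe along the image columns, and the socket is at (295,238). Next I'll measure these and zoom in.

```bash
python3 - <<'E'
from h import *
z=np.load('top.npz');im,d=z['im'],z['d'];W=world('top',d)
a=cv2.resize(im[190:245,160:255],None,fx=8,fy=8,interpolation=cv2.INTER_CUBIC)[:, :760]
b=cv2.resize(im[195:270,325:415],None,fx=8,fy=8,interpolation=cv2.INTER_CUBIC)
cv2.imwrite('pics/b.png',b[:,:,::-1])
def rect(m,name):
    P=W[m][:,:2].astype(np.float32); r=cv2.minAreaRect(P); print(name,m.sum(),P.mean(0),np.nanmean(W[m][:,2]),r)
Z=W[:,:,2];reg=lambda r0,r1,c0,c1:(lambda q:(q.__setitem__((slice(r0,r1),slice(c0,c1)),True),q)[1])(np.zeros(Z.shape,bool))
R=reg(190,245,160,255); V=reg(190,275,322,415)
rect(R&(abs(Z-.05)<.004),'racktop')
rect(R&(Z>.075)&(W[:,:,1]>W[R&(abs(Z-.05)<.004)][:,1].mean()),'wing')
rect(R&(Z>.075)&(W[:,:,1]<W[R&(abs(Z-.05)<.004)][:,1].mean()),'knob')
rect(V&(abs(Z-.075)<.006),'cover+flanges')
rect(V&(Z<.02)&(Z>.006),'foot')
print(np.nanmedian(Z[300:340,100:200]))
print(np.round(Z[222:240,362:380]*1000).astype(int))
E
```

```text
racktop 1145 [0.5258024 0.2178452] 0.04986617823979961 ((0.5265319347381592, 0.21901080012321472), (0.16590990126132965, 0.06492693722248077), 80.3804702758789)
wing 96 [0.53329307 0.25989792] 0.08502208244306586 ((0.5334498882293701, 0.2603580355644226), (0.04626007005572319, 0.012201333418488503), 54.735389709472656)
knob 76 [0.5193932  0.17663759] 0.085320941046823 ((0.5192835927009583, 0.17639094591140747), (0.02216046117246151, 0.021756989881396294), 25.282516479492188)
cover+flanges 1301 [ 0.49510217 -0.19277282] 0.07425147964184532 ((0.4951545298099518, -0.19328263401985168), (0.09018129110336304, 0.1798701137304306), 9.533846855163574)
foot 653 [ 0.4971765  -0.18812153] 0.010054835513548133 ((0.488981157541275, -0.19775837659835815), (0.21408039331436157, 0.23748981952667236), 3.012115478515625)
-0.00019927395691010652
[[                  74                   76                   76
                    78                   74                   73
                    75                   75                   74
                    77                   76                   73
 
[... 6138 characters left out ...]
       78                   71                   74
                    70                   71                   73
                    76                   75                   78
                    72                   75                   77]
 [                  76                   72                   74
                    72                   73                   71
                    69                   70                   78
                    76                   70                   71
                    75                   73                   74
                    76                   77                   72]]<stdin>:16: RuntimeWarning: invalid value encountered in cast
```

View pics/b.png

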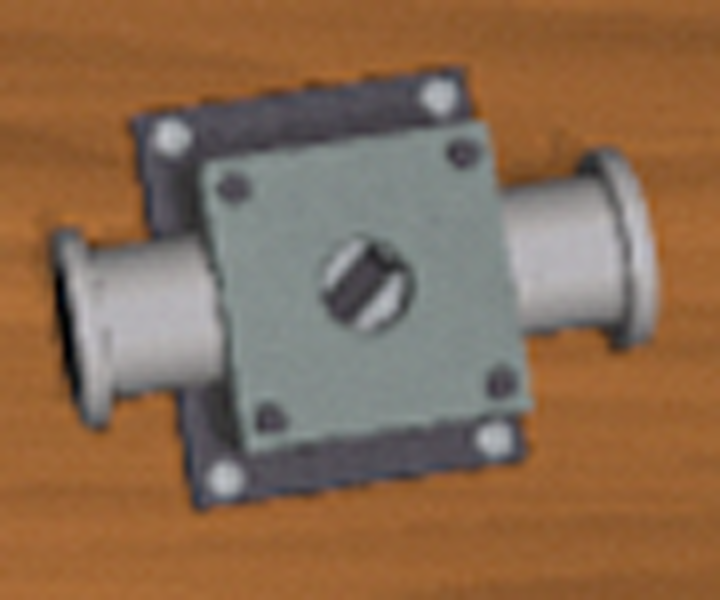

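The valve crop shows the bore at about (367,285). The rotor hole's long side runs from lower left (335,305) to upper right (395,250). I'll get exact values now.

```bash
cat >> h.py <<'E'
def rayz(n,uv,z):
    p=ctrl.camera_params(n);K=np.array(p['K']);T=np.linalg.inv(np.array(p['camera_from_world']))
    uv=np.asarray(uv,float).reshape(-1,2)
    r=np.stack([(uv[:,0]-K[0,2])/K[0,0],-(uv[:,1]-K[1,2])/K[1,1],-np.ones(len(uv))],-1)@T[:3,:3].T
    return T[:3,3]+r*((z-T[2,3])/r[:,2])[:,None]
def pix(n,X):
    p=ctrl.camera_params(n);K=np.array(p['K']);C=np.array(p['camera_from_world'])
    c=np.asarray(X)@C[:3,:3].T+C[:3,3]; return np.stack([K[0,0]*c[...,0]/-c[...,2]+K[0,2],-K[1,1]*c[...,1]/-c[...,2]+K[1,2]],-1)
E
python3 - <<'E'
from h import *
z=np.load('top.npz');im,d=z['im'],z['d'];W=world('top',d);Z=W[:,:,2]
hsv=cv2.cvtColor(im,cv2.COLOR_RGB2HSV)
print('cover hsv',hsv[215,360],hsv[245,375],'pipe',hsv[230,398],hsv[235,343])
m=np.zeros(Z.shape,bool);m[195:270,325:415]=1
g=m&(im[:,:,1].astype(int)>im[:,:,0].astype(int)+6)&(Z>.065)
g=cv2.morphologyEx(g.astype(np.uint8),cv2.MORPH_OPEN,np.ones((3,3)))
v,u=np.nonzero(g);P=rayz('top',np.c_[u,v],.075)[:,:2].astype(np.float32)
print('cover',cv2.minAreaRect(P))
b=m.copy();b[:]=0;b[218:242,358:385]=1
bore=b&(Z<.068); v,u=np.nonzero(bore);Q=rayz('top',np.c_[u,v],.075)[:,:2]
print('bore',len(u),Q.mean(0),cv2.minEnclosingCircle(Q.astype(np.float32)))
h=b&(Z<.035);v,u=np.nonzero(h);H=rayz('top',np.c_[u,v],.058)[:,:2]
w,E=np.linalg.eigh(np.cov(H.T));print('hole',len(u),H.mean(0),np.sqrt(12*w),'ang',np.degrees(np.arctan2(E[1,1],E[0,1])), cv2.minAreaRect(H.astype(np.float32)))
# stub flanges
s=m&(abs(Z-.072)<.006)&(g==0)
# wing
r=np.zeros(Z.shape,bool);r[190:245,160:255]=1
w_=r&(hsv[:,:,2]<70)&(Z>.072);n,l,st,c=cv2.connectedComponentsWithStats(w_.astype(np.uint8))
for i in range(1,n):
    if st[i,4]>20:
        v,u=np.nonzero(l==i);A=rayz('top',np.c_[u,v],.086)[:,:2].astype(np.float32)
        e,E=np.linalg.eigh(np.cov(A.T));print('blk',len(u),A.mean(0),cv2.minAreaRect(A),np.degrees(np.arctan2(E[1,1],E[0,1])))
E
```

```text
cover hsv [ 87  18 144] [ 81  18 138] pipe [  0   6 176] [135   6 183]
cover ((0.4946035146713257, -0.1919698715209961), (0.08877506107091904, 0.08872779458761215), 9.504340171813965)
bore 98 [ 0.49533674 -0.19317312] ((0.4935898184776306, -0.20702321827411652), 0.027549969032406807)
hole 36 [ 0.49509637 -0.1927954 ] [0.00982323 0.02342761] ang 143.1591058282889 ((0.4950624108314514, -0.19275414943695068), (0.00932216551154852, 0.021965693682432175), 51.969478607177734)
blk 90 [0.53233826 0.25897735] ((0.5330028533935547, 0.2591058909893036), (0.046021923422813416, 0.012425861321389675), 55.16901397705078) 56.18052993576318
blk 68 [0.51824874 0.17604981] ((0.5182560086250305, 0.17572510242462158), (0.020923657342791557, 0.020790038630366325), 46.157127380371094) 88.35710956122685
```

```bash
cat >> h.py <<'E'
from scipy.spatial.transform import Rotation as Ro
def go(p,yaw):
    "delta (mm) and turn to bring TCP to p, tool down, tool y at yaw deg"
    s=ctrl.read_state();R=Ro.from_quat(s['ee_rot']);c=np.radians(yaw)
    T=np.array([[-np.sin(c)*-1,np.cos(c),0],[-np.cos(c),np.sin(c),0],[0,0,-1.]]) # cols x,y,z
    T=np.c_[[np.sin(c),-np.cos(c),0],[np.cos(c),np.sin(c),0],[0,0,-1]]
    if np.linalg.det(T)<0:T[:,0]*=-1
    y=R.as_matrix()[:,1]
    print('yaw now',np.degrees(np.arctan2(y[1],y[0])),'d',np.round(R.inv().apply(np.array(p)-s['eef_pos'])*1000,1),'turn',np.round((R.inv()*Ro.from_matrix(T)).as_rotvec(),3),'q7',s['joint_pos'][6],'F',s['wrist_force'].round(1),'M',s['moment'].round(2),'w',s['grip_width'],'p',s['eef_pos'],s['t'])
E
python3 -c "
from h import *
go([.533,.26,.2],-35)"
```

```text
yaw now 66.00814986671212 d [-3.813e+02 -1.951e+02  1.000e-01] turn [-1.000e-03  2.000e-03  1.763e+00] q7 -0.01997092522216302 F [ 0.9 -0.3 -0.4] M [0.03 0.03 0.  ] w 0.08530350840644728 p [0.26402424 0.59328364 0.19975201] 0.1
```

apply_moves(delta_pos=[[-381, -195, 0], [-381, -195, 0], [-381, -195, 0], [-381, -195, 0], [-381, -195, 0], [-381, -195, 0], [-381, -195, 0], [-381, -195, 0]], turn=[[0, 0, 1.763], [0, 0, 1.763], [0, 0, 1.763], [0, 0, 1.763], [0, 0, 1.763], [0, 0, 1.763], [0, 0, 1.763], [0, 0, 1.763]], grip=[100, 100, 100, 100, 100, 100, 100, 100])

```text
t: 0.9
eef_pos: [0.5162, 0.2809, 0.2005]
ee_rot: [0.726, 0.688, -0.0, -0.0]
wrist_force: [0.1, -0.1, -0.0]
grip_width: 0.0853
gripper_force: 0.0
```

```bash
python3 -c "
from h import *
go([.533,.26,.2],-35)"
```

```text
yaw now -3.090098209818943 d [-19.9  17.9   0.5] turn [-0.     0.     0.557] q7 -0.3655860246011155 F [ 0.1 -0.1 -0. ] M [ 0.05  0.01 -0.  ] w 0.08533974918276098 p [0.51624879 0.28085985 0.20046028] 0.9
```

apply_moves(delta_pos=[[-20, 18, 0], [-20, 18, 0], [-20, 18, 0], [-20, 18, 0], [-20, 18, 0], [-20, 18, 0]], turn=[[0, 0, 0.557], [0, 0, 0.557], [0, 0, 0.557], [0, 0, 0.557], [0, 0, 0.557], [0, 0, 0.557]], grip=[100, 100, 100, 100, 100, 100])

```text
t: 1.5
eef_pos: [0.5322, 0.2618, 0.2003]
ee_rot: [0.885, 0.466, -0.0, 0.0]
wrist_force: [-0.7, -0.2, -0.0]
grip_width: 0.0855
gripper_force: 0.0
```

```bash
python3 -c "
from h import *
go([.533,.26,.062],-35)"
```

```text
yaw now -34.492056409212985 d [ -0.9   1.7 138.3] turn [-0.     0.001  0.009] q7 -0.7720245290610355 F [-0.7 -0.2 -0. ] M [0.   0.   0.01] w 0.0854879852133245 p [0.53219912 0.2618035  0.20026986] 1.5
```

apply_moves(delta_pos=[[-1, 1.5, 30], [-1, 1.5, 60], [-1, 1.5, 90], [-1, 1.5, 112], [-1, 1.5, 126], [-1, 1.5, 134], [-1, 1.5, 138], [-1, 1.5, 138]], turn=[[0, 0, 0.005], [0, 0, 0.005], [0, 0, 0.005], [0, 0, 0.005], [0, 0, 0.005], [0, 0, 0.005], [0, 0, 0.005], [0, 0, 0.005]], grip=[100, 100, 100, 100, 100, 100, 100, 100])

```text
t: 2.3
eef_pos: [0.5335, 0.2601, 0.0629]
ee_rot: [0.887, 0.462, 0.0, -0.0]
wrist_force: [-0.9, 0.4, 0.6]
grip_width: 0.0854
gripper_force: 0.0
```

```bash
python3 - <<'E'
from h import *
go([.533,.26,.061],-35)
im,d=cap('side');W=world('side',d)
c=im[230:350,140:300];cv2.imwrite('pics/g.png',cv2.resize(c,None,fx=4,fy=4)[:,:,::-1])
E
```

```text
yaw now -34.931363344991134 d [-0.4 -0.3  1.9] turn [ 0.    -0.001  0.001] q7 -0.6765396231572587 F [-0.9  0.4  0.6] M [-0.02 -0.01 -0.03] w 0.08537796905597665 p [0.5334719  0.26014765 0.06285778] 2.3
```

View pics/g.png

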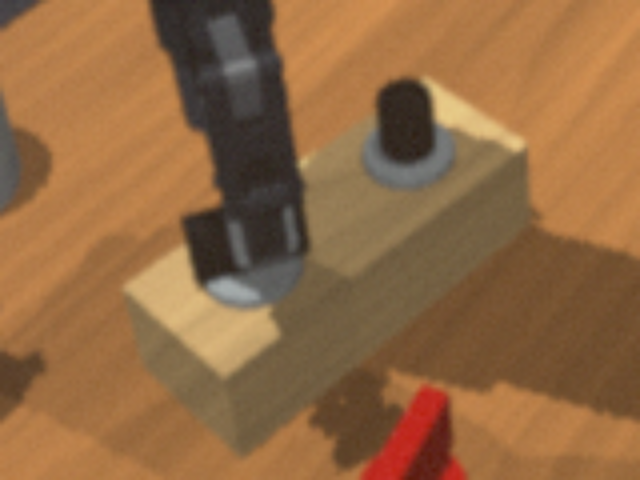

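The near finger stands in front of the wing. It looks shifted right by about 16 mm, which is what a finger on the near side should show. I'll close on it.

apply_moves(delta_pos=[[0, 0, 2], [0, 0, 2], [0, 0, 2], [0, 0, 2], [0, 0, 2], [0, 0, 2], [0, 0, 2], [0, 0, 2]], turn=[[0, 0, 0], [0, 0, 0], [0, 0, 0], [0, 0, 0], [0, 0, 0], [0, 0, 0], [0, 0, 0], [0, 0, 0]], grip=[60, 20, 0, 0, 0, 0, 0, 0])

```text
t: 3.15
eef_pos: [0.5332, 0.26, 0.0606]
ee_rot: [0.887, 0.462, -0.0, -0.0]
wrist_force: [0.6, -0.1, -0.4]
grip_width: -0.0
gripper_force: 0.0
```

```bash
python3 -c "
from h import *
go([.533,.26,.2],-127)"
```

```text
yaw now -34.948783490177725 d [-1.000e-01 -1.000e-01 -1.394e+02] turn [-0.     0.     1.607] q7 -0.6753716414244778 F [ 0.6 -0.1 -0.4] M [ 0.05 -0.01  0.04] w -2.1310600232663992e-06 p [0.53315229 0.26003766 0.06057659] 3.15
```

```bash
python3 - <<'E'
from h import *
im,d=cap('side')
c=im[230:350,140:300];t,_=cap('top')
a=cv2.resize(c,(640,480));b=cv2.resize(t[190:250,160:240],None,fx=2,fy=2)
cv2.imwrite('pics/g2.png',a[:,:,::-1]);cv2.imwrite('pics/g3.png',cv2.resize(t[170:260,140:260],None,fx=6,fy=6)[:,:,::-1])
E
```

```text
(no output)
```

View pics/g2.png

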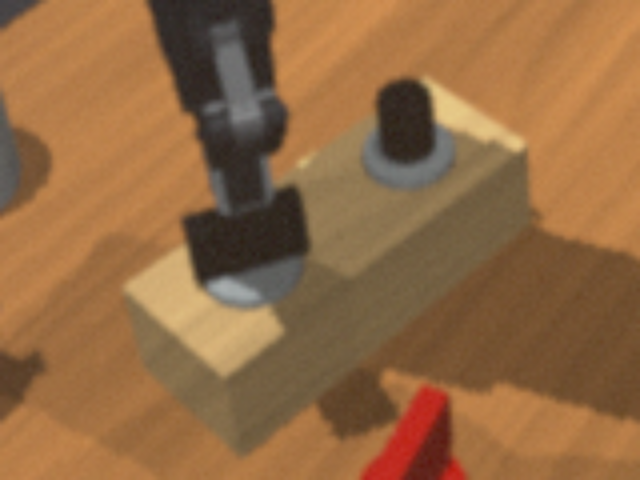

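The closed fingers appear to be behind or above the wing, so they grabbed nothing. I'll check this against the depth.

```bash
python3 - <<'E'
from h import *
s=ctrl.read_state();p=s['eef_pos']
f=lambda uv:np.round((uv-[140,230])*4)
print('TCP in crop',f(pix('side',p)),'wing',f(pix('side',np.array([.533,.26,.078]))))
W=world('side',np.load('side.npz')['d'])
for u,v in [(245,195),(245,170),(240,120),(245,240),(220,245),(290,240),(260,290),(265,195)]:
    print(u,v,W[230+v//4,140+u//4].round(3))
Wt=world('top',np.load('top.npz')['d']);print(pix('top',p))
E
```

```text
TCP in crop [254. 252.] wing [248. 222.]
245 195 [0.524 0.267 0.105]
245 170 [0.52  0.268 0.121]
240 120 [0.488 0.295 0.183]
245 240 [0.53  0.266 0.075]
220 245 [0.536 0.273 0.076]
290 240 [0.52  0.253 0.069]
260 290 [0.522 0.269 0.056]
265 195 [0.525 0.257 0.096]
[188.75972008 211.77966246]
```

View pics/g3.png

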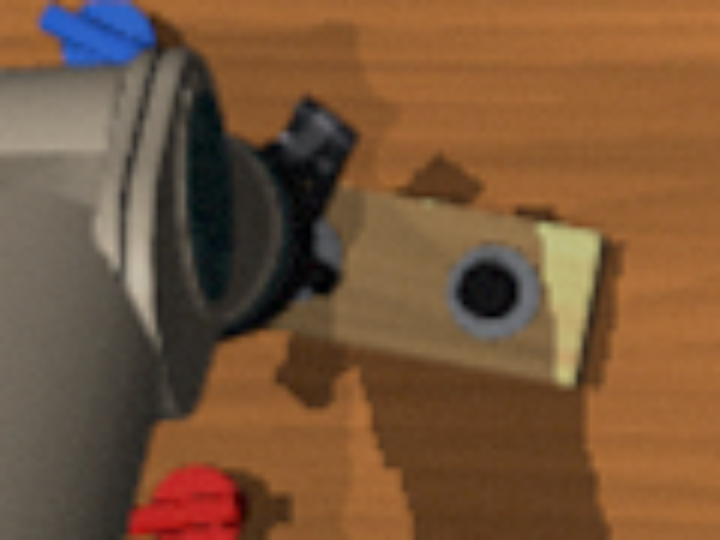

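```bash
python3 - <<'E'
from h import *
s=ctrl.read_state();p=s['eef_pos'];R=Ro.from_quat(s['ee_rot']).as_matrix()
W=world('side',np.load('side.npz')['d'])
L=(W-p)@R*1000
print('crop rows: tool coords x,y,z along column 245 and 262 (z neg = above TCP)')
for v in range(140,290,8):
    print(v,L[230+v//4,140+245//4].round(0),L[230+v//4,140+262//4].round(0),L[230+v//4,140+212//4].round(0))
im,_=cap('side');print(ctrl.read_state()['grip_width'],ctrl.read_state()['gripper_force'])
E
```

```text
crop rows: tool coords x,y,z along column 245 and 262 (z neg = above TCP)
140 [   2.  -59. -115.] [  -3.  -56. -111.] [  12.  -62. -122.]
148 [   2.  -49. -102.] [ -4. -44. -96.] [  13.  -58. -115.]
156 [  0. -32. -82.] [ -8.  -7. -56.] [  13.  -52. -105.]
164 [ -1. -12. -60.] [ -8.  -5. -51.] [ 12. -40. -91.]
172 [ -0. -13. -57.] [ -6. -13. -54.] [ 10.  -8. -56.]
180 [  0. -14. -53.] [ -6. -14. -51.] [ 11.  -5. -50.]
188 [ -0.  -8. -43.] [ -5. -13. -46.] [ 11.  -7. -47.]
196 [  1. -11. -43.] [nan nan nan] [ 12.  -4. -40.]
204 [  1. -12. -40.] [ -5.  -7. -32.] [ 6. 92. 60.]
212 [  1.  -3. -26.] [ -5.  -4. -25.] [ 12.   3. -25.]
220 [  2.  -5. -25.] [ -4.  -5. -22.] [ 13.  -3. -27.]
228 [  3.  -6. -21.] [ -3.  -6. -18.] [ 14.  -5. -25.]
236 [  3.  -5. -16.] [ -3.  -6. -14.] [ 15.  -7. -22.]
244 [  4.  -7. -13.] [ -2.  -6. -10.] [ 15.  -7. -19.]
252 [ 4. -5. -8.] [-2. -5. -5.] [ 16.  -6. -13.]
260 [ 5. -5. -3.] [-1. -4.  0.] [17. -5. -8.]
268 [ 5. -5.  2.] [-1. -5.  4.] [17. -6. -4.]
276 [ 6. -6.  5.] [  0. -10.   3.] [18. -6. -1.]
284 [  7. -11.   3.] [  1. -14.   3.] [18. -6.  4.]
-6.387195076065959e-05 0.0
```

apply_moves(delta_pos=[[0, 0, -10], [0, 0, -30], [0, 0, -60], [0, 0, -60], [0, 0, -60]], turn=[[0, 0, 0], [0, 0, 0], [0, 0, 0], [0, 0, 0], [0, 0, 0]], grip=[0, 0, 0, 0, 0])

```text
t: 3.8
eef_pos: [0.5337, 0.2604, 0.1217]
ee_rot: [0.887, 0.462, 0.001, -0.0]
wrist_force: [0.1, -0.1, -0.5]
grip_width: 0.0001
gripper_force: 0.0
```

```bash
python3 - <<'E'
from h import *
im,d=cap('side');s=ctrl.read_state();p=s['eef_pos'];print(p,s['grip_width'],s['wrist_force'])
c=im[180:350,110:300];cv2.imwrite('pics/g4.png',cv2.resize(c,None,fx=3.5,fy=3.5)[:,:,::-1])
print('TCP px in crop',(pix('side',p)-[110,180])*3.5)
E
```

```text
[0.5328722  0.26014904 0.120757  ] -1.2457686383406161e-05 [-0.36943816 -0.00670823 -0.17504975]
TCP px in crop [309.48841531 299.68573169]
```

View pics/g4.png

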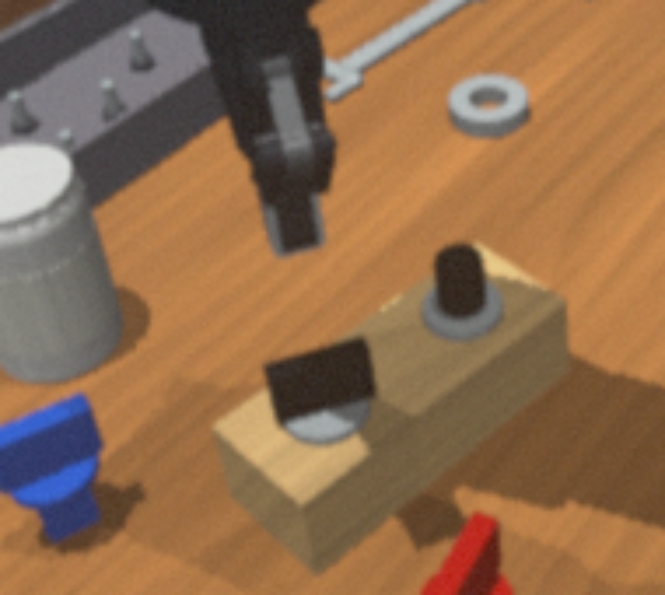

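The tips of the shut fingers appear at crop (300,248), but the reported TCP projects to (309,300). The fingers therefore sit roughly 30 mm short of the stated TCP. I'll measure that offset from both cameras.

```bash
python3 - <<'E'
from h import *
s=ctrl.read_state();p=s['eef_pos'];R=Ro.from_quat(s['ee_rot']).as_matrix()
np.set_printoptions(suppress=True,linewidth=150)
W=world('side',np.load('side.npz')['d']);L=(W-p)@R*1000
for v in range(215,260,5):
    print(v,[tuple(np.nan_to_num(L[180+round(v/3.5),110+round(u/3.5)]).round().astype(int)) for u in (275,285,295,305,315)])
m=(abs(L[:,:,0])<25)&(abs(L[:,:,1])<30)&(L[:,:,2]>-80)&(L[:,:,2]<20)
Q=L[m];print(len(Q),'side: z pct',np.percentile(Q[:,2],[50,90,97,100]).round(1)); q=Q[Q[:,2]>-40];print('low pts',len(q),q.mean(0).round(1),q.min(0).round(1),q.max(0).round(1))
# wing in the side camera, world
z=W[:,:,2];w=(abs(W[:,:,0]-.533)<.03)&(abs(W[:,:,1]-.26)<.03)&(z>.06)&(z<.1)
print('wing side cam',W[w].mean(0),np.percentile(z[w],[2,50,98]))
# FK hint
print(s['joint_pos'])
E
```

```text
215 [(np.int64(8), np.int64(-13), np.int64(-61)), (np.int64(5), np.int64(-13), np.int64(-60)), (np.int64(1), np.int64(-12), np.int64(-58)), (np.int64(-3), np.int64(-13), np.int64(-58)), (np.int64(-8), np.int64(-6), np.int64(-50))]
220 [(np.int64(8), np.int64(-12), np.int64(-57)), (np.int64(6), np.int64(-13), np.int64(-56)), (np.int64(1), np.int64(-10), np.int64(-53)), (np.int64(-2), np.int64(-13), np.int64(-54)), (np.int64(-7), np.int64(-5), np.int64(-46))]
225 [(np.int64(8), np.int64(-10), np.int64(-53)), (np.int64(6), np.int64(-13), np.int64(-55)), (np.int64(2), np.int64(-12), np.int64(-52)), (np.int64(-2), np.int64(-11), np.int64(-51)), (np.int64(-7), np.int64(-6), np.int64(-45))]
230 [(np.int64(8), np.int64(-7), np.int64(-47)), (np.int64(6), np.int64(-13), np.int64(-51)), (np.int64(2), np.int64(-8), np.int64(-46)), (np.int64(-2), np.int64(-13), np.int64(-49)), (np.int64(-6), np.int64(-12), np.int64(-47))]
235 [(np.int64(9), np.int64(-6), np.int64(-44)), (np.int64(7), np.int64(-13), np.int64(-50)), (np.int64(2), np.int64(-9), np.int64(-45)), (np.int64(-2), np.int64(-11), np.int64(
[... 563 characters left out ...]
 (np.int64(8), np.int64(-13), np.int64(-43)), (np.int64(3), np.int64(-11), np.int64(-40)), (np.int64(-1), np.int64(-7), np.int64(-34)), (np.int64(-25), np.int64(169), np.int64(121))]
255 [(np.int64(10), np.int64(-6), np.int64(-34)), (np.int64(7), np.int64(-5), np.int64(-32)), (np.int64(-12), np.int64(167), np.int64(120)), (np.int64(-18), np.int64(166), np.int64(122)), (np.int64(-24), np.int64(163), np.int64(121))]
270 side: z pct [-51.2 -38.8 -34.1 -31.3]
low pts 36 [  1.8  -6.5 -35.8] [ -9.3 -11.3 -39.9] [ 11.3  -3.8 -31.3]
wing side cam [0.53180456 0.26427633 0.07727246] [0.06080528 0.07931642 0.08722407]
[-0.79196488  0.69055185  0.47238312  1.7691534  -0.42337125  0.78430709 -0.71780672]
```

The real tips sit about 32 mm behind the reported TCP along tool z, with lateral agreement within about 1 mm. For the wing grip the reported z must therefore be about 0.029. I'll open the gripper and descend again.

apply_moves(delta_pos=[[0, 0, 0], [0, 0, 0], [0, 0, 0], [0, 0, 0], [0, 0, 20], [0, 0, 40], [0, 0, 50], [0, 0, 50]], turn=[[0, 0, 0], [0, 0, 0], [0, 0, 0], [0, 0, 0], [0, 0, 0], [0, 0, 0], [0, 0, 0], [0, 0, 0]], grip=[100, 100, 100, 100, 100, 100, 100, 100])

```text
t: 4.65
eef_pos: [0.5321, 0.2596, 0.0692]
ee_rot: [0.887, 0.462, -0.002, -0.0]
wrist_force: [-0.3, 0.1, 0.3]
grip_width: 0.0852
gripper_force: 0.0
```

apply_moves(delta_pos=[[0, 0, 10], [0, 0, 20], [0, 0, 28], [0, 0, 34], [0, 0, 38], [0, 0, 40], [0, 0, 40]], turn=[[0, 0, 0], [0, 0, 0], [0, 0, 0], [0, 0, 0], [0, 0, 0], [0, 0, 0], [0, 0, 0]], grip=[100, 100, 100, 100, 100, 100, 100])

```text
t: 5.35
eef_pos: [0.5331, 0.26, 0.0304]
ee_rot: [0.887, 0.462, -0.0, -0.0]
wrist_force: [0.2, -0.7, -0.8]
grip_width: 0.0853
gripper_force: 0.0
```

apply_moves(delta_pos=[[0, 0, 0], [0, 0, 0], [0, 0, 0], [0, 0, 0], [0, 0, 0], [0, 0, 0], [0, 0, 0], [0, 0, 0]], turn=[[0, 0, 0], [0, 0, 0], [0, 0, 0], [0, 0, 0], [0, 0, 0], [0, 0, 0], [0, 0, 0], [0, 0, 0]], grip=[50, 30, 10, 0, 0, 0, 0, 0])

```text
t: 6.15
eef_pos: [0.5334, 0.2601, 0.0308]
ee_rot: [0.887, 0.462, 0.0, -0.0]
wrist_force: [0.2, -1.2, 3.8]
grip_width: 0.0105
gripper_force: 59.7
```

```bash
python3 -c "
from h import *
go([.533,.26,.2],-35)"
```

```text
yaw now -34.95372488562137 d [  -0.2   -0.3 -169.2] turn [ 0.    -0.     0.001] q7 -0.6533532891757083 F [ 0.2 -1.2  3.8] M [-0.    0.02  0.05] w 0.010523211653984175 p [0.53342019 0.26009171 0.03084711] 6.15
```

apply_moves(delta_pos=[[0, 0, -10], [0, 0, -30], [0, 0, -60], [0, 0, -90], [0, 0, -120], [0, 0, -120]], turn=[[0, 0, 0], [0, 0, 0], [0, 0, 0], [0, 0, 0], [0, 0, 0], [0, 0, 0]], grip=[0, 0, 0, 0, 0, 0])

```text
t: 6.75
eef_pos: [0.5358, 0.2608, 0.1548]
ee_rot: [0.887, 0.462, 0.004, 0.0]
wrist_force: [1.5, -0.3, -2.8]
grip_width: 0.0108
gripper_force: 59.0
```

```bash
python3 -c "
from h import *
go([.495,-.1925,.15],-127)"
```

```text
yaw now -34.960221448071124 d [-394.9  226.3    3. ] turn [-0.002 -0.008  1.606] q7 -0.7381845468809026 F [ 1.5 -0.3 -2.8] M [ 0.01 -0.09  0.03] w 0.01075100579770554 p [0.53580187 0.26077469 0.15475376] 6.75
```

apply_moves(delta_pos=[[-12, 7, 0], [-40, 23, 0], [-75, 43, 0], [-110, 63, 0], [-145, 83, 0], [-180, 103, 0], [-215, 123, 0], [-250, 143, 0]], turn=[[0, 0, 0.06], [0, 0, 0.18], [0, 0, 0.3], [0, 0, 0.42], [0, 0, 0.54], [0, 0, 0.67], [0, 0, 0.8], [0, 0, 0.92]], grip=[0, 0, 0, 0, 0, 0, 0, 0])

```text
t: 7.55
eef_pos: [0.5046, -0.029, 0.1492]
ee_rot: [1.0, 0.016, -0.002, 0.0]
wrist_force: [1.9, 0.7, -3.0]
grip_width: 0.0107
gripper_force: 58.9
```

```bash
python3 -c "
from h import *
go([.495,-.1925,.15],-127)"
```

```text
yaw now -88.1622629398905 d [-14.8 163.1  -0.7] turn [0.002 0.003 0.678] q7 -0.9450846823487381 F [ 1.9  0.7 -3. ] M [-0.04 -0.07 -0.01] w 0.010662995472365704 p [ 0.5045881  -0.02904709  0.14920185] 7.55
```

apply_moves(delta_pos=[[-3, 35, 0], [-6, 70, 0], [-10, 105, 0], [-13, 135, 0], [-15, 155, 0], [-15, 163, 0], [-15, 163, 0], [-15, 163, 0]], turn=[[0, 0, 0.12], [0, 0, 0.24], [0, 0, 0.36], [0, 0, 0.48], [0, 0, 0.6], [0, 0, 0.678], [0, 0, 0.678], [0, 0, 0.678]], grip=[0, 0, 0, 0, 0, 0, 0, 0])

```text
t: 8.35
eef_pos: [0.4973, -0.1897, 0.1494]
ee_rot: [0.95, -0.313, -0.002, -0.0]
wrist_force: [0.3, -0.4, -1.8]
grip_width: 0.0107
gripper_force: 58.9
```

```bash
python3 - <<'E'
from h import *
go([.495,-.1925,.14],-127)
im,d=cap('side');s=ctrl.read_state();p=s['eef_pos']
c=im[90:240,280:400];cv2.imwrite('pics/v1.png',cv2.resize(c,None,fx=4,fy=4,interpolation=cv2.INTER_CUBIC)[:,:,::-1])
print((pix('side',np.array([p+[0,0,.019-.036],p+[0,0,.019],[.495,-.1925,.075]]))-[280,90])*4)
E
```

```text
yaw now -126.52025633649819 d [-0.2  3.6  9.4] turn [0.001 0.003 0.008] q7 -1.1907607922713257 F [ 0.3 -0.4 -1.8] M [ 0.06  0.04 -0.06] w 0.01074487867860268 p [ 0.49732672 -0.18970914  0.14940227] 8.35
[[272.89897996 224.90046974]
 [279.27728581 164.43592353]
 [270.18445276 314.5659398 ]]
```

View pics/v1.png

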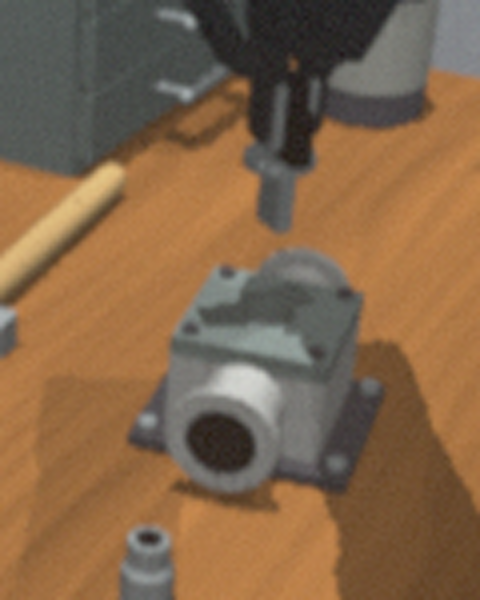

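The spindle hangs upright over the valve. The tip is at crop (276,228) against a predicted (273,225), so it sits properly in the grip. Next I'll centre it and approach the mouth.

apply_moves(delta_pos=[[0, 3, 5], [0, 3, 20], [0, 3, 35], [0, 3, 47], [0, 3, 53], [0, 3, 53], [0, 3, 53]], turn=[[0, 0, 0.008], [0, 0, 0.008], [0, 0, 0.008], [0, 0, 0.008], [0, 0, 0.008], [0, 0, 0.008], [0, 0, 0.008]], grip=[0, 0, 0, 0, 0, 0, 0])

```text
t: 9.1
eef_pos: [0.4971, -0.193, 0.0976]
ee_rot: [0.948, -0.317, 0.0, 0.0]
wrist_force: [-0.8, -0.5, -2.1]
grip_width: 0.0106
gripper_force: 59.0
```

```bash
python3 - <<'E'
from h import *
go([.495,-.1925,.083],-127)
s=ctrl.read_state();p=s['eef_pos'];R=Ro.from_quat(s['ee_rot']).as_matrix()
im,d=cap('side');W=world('side',d)
# compare edges of shaft: side-cam depth points on shaft/collar in tool coords
L=(W-p)@R*1000; z=-L[:,:,2]
for a,b,n in[(19,25,'collar'),(-16,12,'shaft'),(30,54,'wing')]:
    m=(z>a)&(z<b)&(np.hypot(L[:,:,0],L[:,:,1])<30)&(W[:,:,2]>.078);Q=L[m];print(n,m.sum(),Q.mean(0).round(1),Q.min(0).round(1),Q.max(0).round(1))
# valve bore centre from side: cover top points
E
```

```text
yaw now -126.98242649907672 d [-2.   0.9 14.6] turn [ 0. -0.  0.] q7 -1.1205686795152108 F [-0.8 -0.5 -2.1] M [ 0.03  0.   -0.01] w 0.010564801271271646 p [ 0.49713257 -0.19300027  0.09761114] 9.1
collar 55 [ -6.7  -9.9 -23. ] [-20.1 -20.5 -24.9] [ 16.1  12.6 -19. ]
shaft 92 [-3.6 -3.9  2.4] [-11.8  -7.4 -11.8] [11.9  4.4 15.8]
wing 158 [-11.8  -7.3 -43.3] [-23.5 -20.8 -53.9] [  9.1  18.4 -30.2]
```

apply_moves(delta_pos=[[-2, 0.9, 0], [-2, 0.9, 0], [-2, 0.9, 3], [-2, 0.9, 6], [-2, 0.9, 9], [-2, 0.9, 12], [-2, 0.9, 12]], turn=[[0, 0, 0], [0, 0, 0], [0, 0, 0], [0, 0, 0], [0, 0, 0], [0, 0, 0], [0, 0, 0]], grip=[0, 0, 0, 0, 0, 0, 0])

```text
t: 9.85
eef_pos: [0.4946, -0.192, 0.0851]
ee_rot: [0.948, -0.317, -0.0, -0.0]
wrist_force: [-0.2, 0.4, -2.0]
grip_width: 0.011
gripper_force: 59.0
```

```bash
python3 -c "
from h import *
go([.495,-.1925,.079],-127)"
```

```text
yaw now -126.97161089853542 d [0.6 0.1 6.1] turn [0.    0.001 0.   ] q7 -1.1004940183363603 F [-0.2  0.4 -2. ] M [-0.03 -0.05  0.02] w 0.010954405410840891 p [ 0.49460186 -0.19201808  0.08506878] 9.85
```

apply_moves(delta_pos=[[0.5, 0, 1.5], [0.5, 0, 3], [0.5, 0, 4.5], [0.5, 0, 5.5], [0.5, 0, 6.5], [0.5, 0, 7], [0.5, 0, 7.5]], turn=[[0, 0, 0], [0, 0, 0], [0, 0, 0], [0, 0, 0], [0, 0, 0], [0, 0, 0], [0, 0, 0]], grip=[0, 0, 0, 0, 0, 0, 0])

```text
t: 10.55
eef_pos: [0.4953, -0.1925, 0.0781]
ee_rot: [0.948, -0.317, -0.0, -0.0]
wrist_force: [0.5, 0.6, -1.9]
grip_width: 0.0109
gripper_force: 59.0
```

apply_moves(delta_pos=[[0, 0, 0.5], [0, 0, 1], [0, 0, 1.5], [0, 0, 1.5]], turn=[[0, 0, 0], [0, 0, 0], [0, 0, 0], [0, 0, 0]], grip=[0, 0, 0, 0])

```text
t: 10.95
eef_pos: [0.4953, -0.1925, 0.0765]
ee_rot: [0.948, -0.317, -0.0, -0.0]
wrist_force: [-1.2, 0.7, -1.9]
grip_width: 0.011
gripper_force: 59.0
```

apply_moves(delta_pos=[[0, 0, 0.5], [0, 0, 1], [0, 0, 1], [0, 0, 1]], turn=[[0, 0, 0], [0, 0, 0], [0, 0, 0], [0, 0, 0]], grip=[0, 0, 0, 0])

```text
t: 11.35
eef_pos: [0.4953, -0.1925, 0.0756]
ee_rot: [0.948, -0.317, -0.0, 0.0]
wrist_force: [0.1, -0.9, -2.9]
grip_width: 0.0108
gripper_force: 59.0
```

apply_moves(delta_pos=[[0, 0, 0.5], [0, 0, 1], [0, 0, 1], [0, 0, 1]], turn=[[0, 0, 0], [0, 0, 0], [0, 0, 0], [0, 0, 0]], grip=[0, 0, 0, 0])

```text
t: 11.75
eef_pos: [0.4953, -0.1925, 0.0746]
ee_rot: [0.948, -0.317, -0.0, -0.0]
wrist_force: [0.3, 0.3, -1.8]
grip_width: 0.0111
gripper_force: 59.0
```

apply_moves(delta_pos=[[0, 0, 0.5], [0, 0, 1], [0, 0, 1], [0, 0, 1]], turn=[[0, 0, 0], [0, 0, 0], [0, 0, 0], [0, 0, 0]], grip=[0, 0, 0, 0])

```text
t: 12.15
eef_pos: [0.4953, -0.1925, 0.0736]
ee_rot: [0.948, -0.317, -0.0, -0.0]
wrist_force: [0.2, -0.9, -2.3]
grip_width: 0.011
gripper_force: 59.0
```

apply_moves(delta_pos=[[0, 0, 0.7], [0, 0, 1.4], [0, 0, 2], [0, 0, 2]], turn=[[0, 0, 0], [0, 0, 0], [0, 0, 0], [0, 0, 0]], grip=[0, 0, 0, 0])

```text
t: 12.55
eef_pos: [0.4952, -0.1925, 0.0715]
ee_rot: [0.948, -0.317, -0.0, -0.0]
wrist_force: [-0.1, -1.1, -3.2]
grip_width: 0.0108
gripper_force: 59.0
```

apply_moves(delta_pos=[[0, 0, 0.7], [0, 0, 1.4], [0, 0, 2], [0, 0, 2]], turn=[[0, 0, 0], [0, 0, 0], [0, 0, 0], [0, 0, 0]], grip=[0, 0, 0, 0])

```text
t: 12.95
eef_pos: [0.4952, -0.1925, 0.0695]
ee_rot: [0.948, -0.317, -0.0, 0.0]
wrist_force: [0.3, -0.8, -2.8]
grip_width: 0.011
gripper_force: 59.0
```

```bash
python3 -c "
from h import *
go([.495,-.1925,.056],-127)"
```

```text
yaw now -126.96902349919304 d [-0.2  0.1 13.5] turn [0.    0.    0.001] q7 -1.0776454352206184 F [ 0.3 -0.8 -2.8] M [-0.03 -0.01  0.03] w 0.01098923234817448 p [ 0.49521358 -0.19248242  0.06946725] 12.95
```

apply_moves(delta_pos=[[0, 0, 1], [0, 0, 2], [0, 0, 3], [0, 0, 4], [0, 0, 4]], turn=[[0, 0, 0], [0, 0, 0], [0, 0, 0], [0, 0, 0], [0, 0, 0]], grip=[0, 0, 0, 0, 0])

```text
t: 13.45
eef_pos: [0.4952, -0.1925, 0.0654]
ee_rot: [0.948, -0.317, -0.0, -0.0]
wrist_force: [-0.8, 0.3, -2.4]
grip_width: 0.0112
gripper_force: 59.0
```

apply_moves(delta_pos=[[0, 0, 1], [0, 0, 2], [0, 0, 3], [0, 0, 4], [0, 0, 4]], turn=[[0, 0, 0], [0, 0, 0], [0, 0, 0], [0, 0, 0], [0, 0, 0]], grip=[0, 0, 0, 0, 0])

```text
t: 13.95
eef_pos: [0.4952, -0.1924, 0.0614]
ee_rot: [0.948, -0.317, -0.0, -0.0]
wrist_force: [-0.3, -0.0, -2.0]
grip_width: 0.0108
gripper_force: 59.0
```

apply_moves(delta_pos=[[0, 0, 1], [0, 0, 2], [0, 0, 3], [0, 0, 3]], turn=[[0, 0, 0], [0, 0, 0], [0, 0, 0], [0, 0, 0]], grip=[0, 0, 0, 0])

```text
t: 14.35
eef_pos: [0.4952, -0.1924, 0.0584]
ee_rot: [0.948, -0.317, -0.0, -0.0]
wrist_force: [-0.2, 0.1, -2.9]
grip_width: 0.0109
gripper_force: 59.0
```

Lovely, no contact so far. I'll go to the collar in half-millimetre steps.

apply_moves(delta_pos=[[0, 0, 0.5], [0, 0, 1], [0, 0, 1.5], [0, 0, 2], [0, 0, 2]], turn=[[0, 0, 0], [0, 0, 0], [0, 0, 0], [0, 0, 0], [0, 0, 0]], grip=[0, 0, 0, 0, 0])

```text
t: 14.85
eef_pos: [0.4953, -0.1925, 0.0565]
ee_rot: [0.948, -0.317, -0.0, -0.0]
wrist_force: [0.4, -0.5, -2.0]
grip_width: 0.011
gripper_force: 59.0
```

apply_moves(delta_pos=[[0, 0, 0.3], [0, 0, 0.6], [0, 0, 0.6]], turn=[[0, 0, 0], [0, 0, 0], [0, 0, 0]], grip=[0, 0, 0])

```text
t: 15.15
eef_pos: [0.4953, -0.1925, 0.056]
ee_rot: [0.948, -0.317, -0.0, 0.0]
wrist_force: [1.0, -0.3, -2.3]
grip_width: 0.0111
gripper_force: 59.0
```

apply_moves(delta_pos=[[0, 0, 0.3], [0, 0, 0.5], [0, 0, 0.5]], turn=[[0, 0, 0], [0, 0, 0], [0, 0, 0]], grip=[0, 0, 0])

```text
t: 15.45
eef_pos: [0.4953, -0.1926, 0.0558]
ee_rot: [0.948, -0.317, 0.0, -0.0]
wrist_force: [-0.3, 0.5, 2.9]
grip_width: 0.011
gripper_force: 59.7
```

The collar is seated, with about 5 N at the step. Now I'll turn +46.5° in the world frame (negative about tool z), with about 4° of overshoot to take up the lash.

apply_moves(delta_pos=[[0, 0, -0.2], [0, 0, -0.2], [0, 0, -0.2], [0, 0, -0.2]], turn=[[0, 0, -0.04], [0, 0, -0.09], [0, 0, -0.14], [0, 0, -0.2]], grip=[0, 0, 0, 0])

```text
t: 15.85
eef_pos: [0.4952, -0.1931, 0.0558]
ee_rot: [0.975, -0.22, 0.0, 0.0]
wrist_force: [-0.3, -0.6, 0.6]
grip_width: 0.0106
gripper_force: 59.5
```

```bash
python3 -c "
from h import *
go([.4953,-.1925,.0558],-80.5)"
```

```text
yaw now -115.4375009621411 d [-0.2 -0.6  0. ] turn [ 0.001 -0.    -0.61 ] q7 -0.901053581261839 F [-0.3 -0.6  0.6] M [-0.16  0.22 -0.11] w 0.010649831392856711 p [ 0.49524692 -0.19312927  0.05584951] 15.85
```

apply_moves(delta_pos=[[0, -0.3, 0], [0, -0.3, 0], [0, -0.3, 0], [0, -0.3, 0], [0, -0.3, 0], [0, -0.3, 0], [0, -0.3, 0], [0, -0.3, 0]], turn=[[0, 0, -0.06], [0, 0, -0.12], [0, 0, -0.18], [0, 0, -0.24], [0, 0, -0.3], [0, 0, -0.36], [0, 0, -0.42], [0, 0, -0.48]], grip=[0, 0, 0, 0, 0, 0, 0, 0])

```text
t: 16.65
eef_pos: [0.4952, -0.1936, 0.0558]
ee_rot: [1.0, 0.018, 0.0, 0.001]
wrist_force: [-1.6, -1.9, 0.8]
grip_width: 0.0108
gripper_force: 59.4
```

```bash
python3 -c "
from h import *
go([.4953,-.1925,.0558],-80.5)"
```

```text
yaw now -87.95245701172614 d [ 0.2 -1.1  0. ] turn [ 0.002  0.    -0.13 ] q7 -0.5434394751637933 F [-1.6 -1.9  0.8] M [-0.39  0.33 -0.15] w 0.010786191924746618 p [ 0.49516226 -0.19356863  0.05584625] 16.65
```

apply_moves(delta_pos=[[0, -0.3, 0], [0, -0.6, 0], [0, -0.6, 0], [0, -0.6, 0], [0, -0.6, 0], [0, -0.6, 0]], turn=[[0, 0, -0.06], [0, 0, -0.12], [0, 0, -0.17], [0, 0, -0.2], [0, 0, -0.2], [0, 0, -0.2]], grip=[0, 0, 0, 0, 0, 0])

```text
t: 17.25
eef_pos: [0.4952, -0.1936, 0.0559]
ee_rot: [0.993, 0.116, 0.0, 0.001]
wrist_force: [-1.9, -5.9, -0.0]
grip_width: 0.0108
gripper_force: 59.3
```

```bash
python3 -c "
from h import *
go([.4953,-.1925,.0558],-80.5)"
```

```text
yaw now -76.66755779070898 d [ 0.4 -1.   0.1] turn [0.003 0.    0.067] q7 -0.40220481671167363 F [-1.9 -5.9 -0. ] M [-1.21  0.43 -0.04] w 0.01079655620897363 p [ 0.49518511 -0.19360329  0.05588294] 17.25
```

apply_moves(delta_pos=[[0, 0.5, 0], [0, 0.8, 0], [0, 0.8, 0], [0, 0.8, 0]], turn=[[0, 0, 0.03], [0, 0, 0.067], [0, 0, 0.067], [0, 0, 0.067]], grip=[0, 0, 0, 0])

```text
t: 17.65
eef_pos: [0.4951, -0.193, 0.0559]
ee_rot: [0.997, 0.083, -0.0, 0.0]
wrist_force: [-2.9, -4.2, 2.2]
grip_width: 0.011
gripper_force: 59.8
```

```bash
python3 -c "
from h import *
go([.4953,-.1925,.0558],-80.5)"
```

```text
yaw now -80.50288079144241 d [ 0.3 -0.5  0.1] turn [ 0.001  0.001 -0.   ] q7 -0.44993114379699334 F [-2.9 -4.2  2.2] M [-0.94  0.84  0.04] w 0.010951651754425404 p [ 0.49505473 -0.19301309  0.05586288] 17.65
```

apply_moves(delta_pos=[[0, 0, 0], [0, 0, 0], [0, 0, 0], [0, 0, 0], [0, 0, 0], [0, 0, 0]], turn=[[0, 0, 0], [0, 0, 0], [0, 0, 0], [0, 0, 0], [0, 0, 0], [0, 0, 0]], grip=[20, 40, 60, 70, 70, 70])

```text
t: 18.25
eef_pos: [0.4957, -0.1922, 0.0557]
ee_rot: [0.996, 0.084, 0.0, -0.0]
wrist_force: [-0.3, 0.4, -0.4]
grip_width: 0.06
gripper_force: 0.0
```

apply_moves(delta_pos=[[0, 0, -10], [0, 0, -30], [0, 0, -60], [0, 0, -90], [0, 0, -130], [0, 0, -150], [0, 0, -150]], turn=[[0, 0, 0], [0, 0, 0], [0, 0, 0], [0, 0, 0], [0, 0, 0], [0, 0, 0], [0, 0, 0]], grip=[70, 70, 70, 70, 70, 70, 70])

```text
t: 18.95
eef_pos: [0.4974, -0.1936, 0.2092]
ee_rot: [0.996, 0.084, 0.003, 0.001]
wrist_force: [-0.6, -0.5, 0.5]
grip_width: 0.0592
gripper_force: 0.0
```

```bash
python3 -c "
from h import *
go([.5,.05,.2],-80.5)"
```

```text
yaw now -80.40026533492892 d [  43.2 -239.8    8.8] turn [ 0.003 -0.006  0.002] q7 -0.6214111807722835 F [-0.6 -0.5  0.5] M [ 0.01 -0.04 -0.02] w 0.05919356989811098 p [ 0.4973742  -0.19362106  0.20923426] 18.95
```

Moving aside so the top camera can see the valve.

apply_moves(delta_pos=[[5, -30, 0], [12, -70, 0], [20, -110, 0], [28, -150, 0], [35, -190, 0], [43, -230, 0], [43, -240, 0], [43, -240, 0]], turn=[[0, 0, 0], [0, 0, 0], [0, 0, 0], [0, 0, 0], [0, 0, 0], [0, 0, 0], [0, 0, 0], [0, 0, 0]], grip=[70, 70, 70, 70, 70, 70, 70, 70])

```text
t: 19.75
eef_pos: [0.4969, 0.0534, 0.2049]
ee_rot: [0.996, 0.086, -0.001, -0.0]
wrist_force: [0.5, -0.5, 0.6]
grip_width: 0.0599
gripper_force: 0.0
```

```bash
python3 - <<'E'
from h import *
A=[]
for k in range(4):
    im,d=cap('top');W=world('top',d);Z=W[:,:,2]
    hsv=cv2.cvtColor(im,cv2.COLOR_RGB2HSV)
    m=np.zeros(Z.shape,bool);m[195:270,325:415]=1
    w=m&(Z>.095)&(Z<.13);v,u=np.nonzero(w);P=rayz('top',np.c_[u,v],.111)[:,:2]
    e,E=np.linalg.eigh(np.cov(P.T));print('wing',len(u),P.mean(0).round(4),np.degrees(np.arctan2(E[1,1],E[0,1]))%180,cv2.minAreaRect(P.astype(np.float32))[1:],'top z',np.median(Z[w]))
    c=m&(im[:,:,1].astype(int)>im[:,:,0].astype(int)+6)&(Z>.065)&(Z<.085)
    v,u=np.nonzero(cv2.morphologyEx(c.astype(np.uint8),cv2.MORPH_OPEN,np.ones((3,3))));P=rayz('top',np.c_[u,v],.075)[:,:2]
    print('cover',cv2.minAreaRect(P.astype(np.float32)))
cv2.imwrite('pics/v2.png',cv2.resize(im[190:275,320:420],None,fx=7,fy=7,interpolation=cv2.INTER_CUBIC)[:,:,::-1])
s=ctrl.read_state();print(s['t'],s['eef_pos'],s['wrist_force'])
E
```

```text
wing 113 [ 0.4951 -0.1914] 8.907334314832298 ((0.0450015664100647, 0.014054716564714909), 9.107002258300781) top z 0.1092464634800483
cover ((0.4947568476200104, -0.19199049472808838), (0.08882071077823639, 0.08835156261920929), 9.10409164428711)
wing 112 [ 0.4948 -0.1915] 9.525209103507137 ((0.0450015664100647, 0.014781523495912552), 9.107002258300781) top z 0.1095253693559739
cover ((0.4945971965789795, -0.19193215668201447), (0.08877506107091904, 0.08892924338579178), 9.504340171813965)
wing 112 [ 0.4953 -0.1915] 9.77768049993145 ((0.0450015664100647, 0.014054716564714909), 9.107002258300781) top z 0.10953534254527131
cover ((0.4946025609970093, -0.19183661043643951), (0.08789485692977905, 0.08909598737955093), 8.569039344787598)
wing 115 [ 0.4949 -0.1913] 8.655739767166324 ((0.04470595344901085, 0.014574097469449043), 7.519870758056641) top z 0.10948378813078063
cover ((0.4951073229312897, -0.1925230324268341), (0.08933817595243454, 0.08915967494249344), 8.639405250549316)
19.95 [0.49783179 0.0493233  0.20577783] [ 0.23500073  1.0615484  -0.48656097]
```

View pics/v2.png

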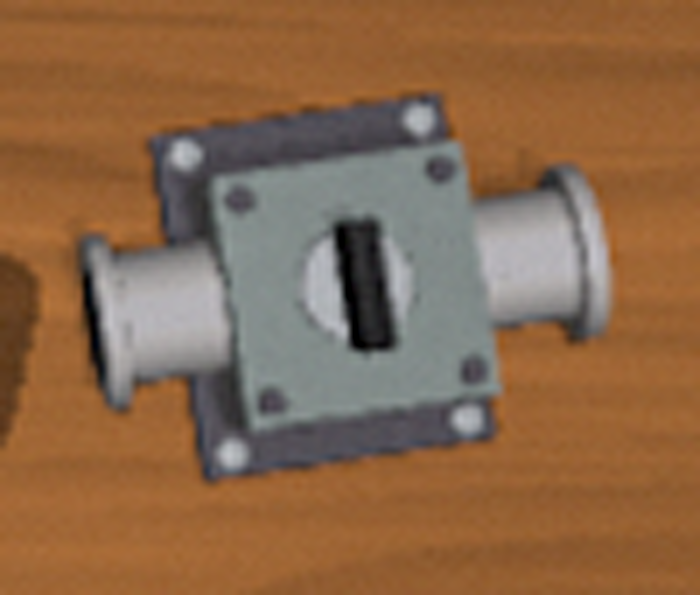

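The picture shows the collar flush on the cover at (358,285) and the wing standing square across the pipe. The wing reads 9.2° against about 9.1° for the cover, and its top is at 0.110 m, so it is home. The gripper is clear, so I'm handing in.

```bash
python3 -c "
from cell import ctrl
print(ctrl.job_done())"
```

```text
the job is handed in; nothing more can be done
None
```

The job is handed in at about 20 s: the spindle is fully home with its collar on the cover, the wing is square across the pipe to within about 1° by the top camera (the rotor's own angle is inferred from the lash, not seen), and the gripper is clear; the first grasp closed on air because the real fingertips sit about 32 mm short of the reported TCP, which I measured and allowed for.

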